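# Jack up the microscope platform and hold it up

### The job

A foot of the microscope's isolation platform has to be changed. Lift the vented bay cover out of its channels and lean it, tilted, against the plain long side of the heater controller; then set the jack flat on the bench with its saddle centred under the platform's ring-marked lift tab, let go of the jack, and pump its handle fully down so that the jack lifts the platform. The jack has no catch: finish while still holding the handle down with the platform raised; lift with the jack only and leave the other things on the bench where they are.

Things in the scene. Friction and masses are not known exactly. Their poses are not given: they have to be found in the camera images.
- cover_centre (a point): bay cover: dark steel plate 180 mm wide (its x), 8 mm thick (its y), 130 mm tall (its z, up as it stands), 0.26 kg, both faces alike, five black vent slots. This point is its centre, 65 mm from the lower edge. It starts upright in two open-topped U channels (30 mm tall, slot 14 mm wide, floor 3 mm above the bench) in front of the platform and lifts straight up out of them.
- rest_edge (a point): middle of the upper edge of the plain vented long side of the stage-heater controller, a white box fixed on the bench, 260 mm along that side (its x), 200 mm deep (its y) and 74 mm tall. The side is upright and faces along its -y; the cover is leaned against it, lower edge on the bench.
- controller: the same heater controller box; origin on the bench under its centre, axes as above (the plain long side lies 100 mm along its -y; the display is on its -x end)
- jack_grip (a point): single-stroke lever jack, 0.8 kg, loose on the bench: this point is the middle of its grey pump block (100 mm long, 50 mm wide between flat sides, top 44 mm above the bench), 30 mm above the underside. x points from handle end to saddle end, z up. The saddle is 72 mm ahead of this point; the handle hinge 60 mm behind it, 53 mm above the underside.
- jack: the same jack and axes; origin on its underside, 30 mm below jack_grip. Its foot plate, 56 mm wide and 10 mm thick, runs from 75 mm behind to 95 mm ahead of the origin.
- saddle_top (a point): centre of the top of the jack's round saddle, 34 mm across; 53 mm above the jack's underside when lowered, 69 mm when fully raised
- handle_grip (a point): middle of the black rubber grip (20 mm thick, about 75 mm long) on the pump handle, 128 mm from the handle hinge, on the bar's axis. The handle (a bar to 160 mm from the hinge) leans back, away from the saddle, and up.
- jack_handle (a joint): pump handle angle (rad): 0 with the handle up, 35 degrees above level; grows as it is pushed down; 0.6 at its stop, about level. The saddle rises in proportion, 16 mm at 0.6. A light spring brings the handle back up; nothing latches. With the platform on the saddle the grip needs 12 to 17 N downward.
- lift_point (a point): lift point: centre of the flat underside of the platform's lift tab, 60 mm above the bench with the platform down. The tab is a dark steel plate 50 mm wide, 12 mm thick, standing out 49 mm from the deck's edge, with a bright ring and dot on top right above this point. +y points out of the bay, away from the platform; x runs along the platform's edge.
- plinth: the platform's fixed feet and cover channels; they carry the aluminium deck (560 x 450 mm, top 95 mm up) and white inverted microscope. Origin on the bench under the lift point, +y out of the bay. The tab reaches 22 mm and the channels 66 mm along +y; the channels stand 75 to 102 mm to either side, the bay between is open. The deck tilts up about its far edge; load on the tab 55 to 70 N.
- spare_foot: spare isolation foot: black rubber puck, 68 mm across and 50 mm tall, bystander on the bench; origin at its underside
- tip_box: pipette-tip box, 87 x 124 x 70 mm tall, bystander on the bench; origin at its underside
- bottle: white plastic bottle, 60 mm across and 150 mm tall, bystander on the bench; origin at its underside
- dishes: stack of four clear culture dishes, 60 mm across and 44 mm tall, bystander on the bench; origin at its underside
- screwdriver: screwdriver lying on the bench, about 200 mm long, handle to its -x, bystander on the bench; origin at its underside
- level: round bubble level, 44 mm across and 12 mm tall, bystander on the bench; origin at its underside
There are look-alikes about, which are no part of the job. There is more than one size of the part that bears cover_centre; the job needs the largest.

How it is judged:
On the way, in this order (a step that is already met when the one before it is completed fails the run):
1. the cover leans against the heater controller, lower edge on the bench, let go (angle between cover_centre's own z axis and vertical between 0.12 and 0.7 rad and contact force between cover and controller above 0.1 N and height (world z) of cover_centre below 0.07 m and contact force between cover and the arm below 0.1 N and contact force between cover and the fingers below 0.1 N and linear speed of cover below 0.02 m/s and y of cover_centre in the frame of controller below -0.1 m), for 0.2 s.
2. the jack stands on the bench, let go, its saddle under the lift point, platform still down (horizontal distance between saddle_top and lift_point below 0.012 m and height (world z) of jack below 0.004 m and angle between jack's own z axis and vertical below 0.05 rad and contact force between jack and the arm below 0.3 N and contact force between jack and the fingers below 0.3 N and value of joint jack_handle below 0.1 rad and height (world z) of lift_point below 0.062 m), for 0.1 s.
At the end, for the whole second after the job is handed in: Cover at rest, released, leaning 7 to 40 degrees from upright on the controller's long side, lower edge on the bench; jack flat, saddle within 12 mm of the lift point and carrying over 25 N; robot holds the handle beyond 0.5 rad with over 4 N; lift tab raised over 5.5 mm, not touched by the robot (all of step 1 and horizontal distance between saddle_top and lift_point below 0.012 m and height (world z) of jack below 0.004 m and angle between jack's own z axis and vertical below 0.05 rad and value of joint jack_handle above 0.5 rad and height (world z) of lift_point above 0.0655 m and contact force between jack and plinth above 25 N and contact force between any of the arm, the fingers and jack above 4 N and contact force between each of the arm, the fingers and plinth below 1 N and contact force between plinth and spare_foot below 1 N); the arm keeps its last pose, push and grip.
It fails at once if a bystander was moved by more than 30 mm (distance of any of spare_foot, tip_box, bottle, dishes, screwdriver, level from where it was at the start of the episode above 0.03 m).
It fails at once if the robot itself pushed on the raised platform (height (world z) of lift_point above 0.064 m and contact force between any of the arm, the fingers and plinth above 3 N).
It fails at once if the robot pushed hard on the platform or microscope (contact force between any of the arm, the fingers and plinth above 25 N).
It also fails if it takes over 72 s, if anything falls off the work surface, if the arm or the gripper's body presses on something with over 40 N, if the wrist force passes 120 N, or if a joint passes its speed limit or range.

### The arm

A 7-joint arm with a two-finger parallel gripper is mounted at the origin on the work surface. World frame = base frame: x ahead of the robot, y to its left, z up, the work surface at z = 0. Lengths are in m, angles in rad, forces in N, time in s.
With the tool pointing down it reaches from about 0.35 to 0.9 m from the base axis. Payload 19.9 kg.
Tool frame: the origin (TCP) lies at the very end of the fingers, on their centre line; the grasp point (between the pads) lies 19 mm behind it; z points along the fingers, y is the line along which they close (so a half turn about z gives the same grasp; the last joint's range is limited). The gripper opens to 94 mm and grips with 3 to 60 N. Pads are 16 mm wide; open, the fingers measure 119 mm over their backs; the gripper's body (75 mm by 177 mm) begins 78 mm behind the grasp point.
Start: joints at [-1.357, 0.417, -0.01, 1.614, 0.005, 1.111, -0.053], TCP at [0.158, 0.605, 0.205] pointing down, gripper open.
Joint ranges: [-2.81, 2.81], [-0.39, 2.02], [-1.27, 1.25], [0.06, 2.57], [-1.19, 4.33], [0.19, 2], [-2.82, 2.82]. Speed limits (rad/s): [1.89, 1.89, 2.39, 2.39, 3.01, 3.01, 3.01].

### API

Orientations are given as a unit quaternion [x, y, z, w].
In Python, from plant import robot gives the robot as it stands. The module is installed in compiled form; this text tells all that it offers. Calls block until the motion is done:
- robot.move_ptp(position, orientation): joint-space move of the TCP to a pose.
- robot.servo_line(position, frame=None, rate=0.15): straight line of the TCP; frame=None keeps the orientation; rate is the mean speed in m/s.
- robot.move_j(angles): joint-space move.
- robot.set_gripper(opening): opening from 0.0 (shut) to 1.0 (fully open); the grip force is fixed at half the most; returns when the fingers have stopped.
- robot.pause(seconds).
- robot.solve_ik(position, orientation): joint angles nearest the present ones, or None.
- robot.get_obs(): the state.
- robot.snapshot(name): name is "scene" or "top" or "wrist"; returns a dict with "pixels" (384x512x3 uint8, blue, green, red), "fx", "fy", "cx", "cy" (pixels), "extrinsics" (4x4, takes a point from world to camera coordinates). Camera axes: x right, y down, z forward; pixel columns grow to the right and rows downward; lengths in m; the calibration is good to about 2 mm. A picture is of the moment at which its call begins. There is no depth.
A pose or a line that the arm cannot do raises robot.Unreachable and nothing moves.
- robot.job_done(): hands the job in; it is judged then, once.
The state is a dict: "clock": time; "joints": joint angles; "qd": joint speeds; "tau": joint torques, N m; "ee_pos": TCP position; "orientation": TCP orientation; "ft_force": force on the tool from outside, world axes, zero at the start; "ft_torque": the same for the moment, N m; "grip_width": opening from 0.0 (shut) to 1.0 (fully open); "finger_force": force on a finger pad.
Only numpy, scipy, OpenCV 4.12 (cv2) and the standard library are available. Lean on these libraries where they do the work, as an engineer would, in place of code of your own. Each camera call takes 0.05 s, during which the arm holds its last target. There are 200 camera calls.

## Working session

There is one attempt and no reset: what is moved stays moved. The work goes in short steps, each a Python script; the robot and the scene stay as the last script left them, time stands still between calls to the robot, and variables do not carry over. Pictures are saved under pics/ and viewed, at most 12 in all, crops included, and the job is handed in when it is done.

```bash
mkdir -p pics; ls
cat > h.py <<'E'
import numpy as np, cv2
from plant import robot
from scipy.spatial.transform import Rotation as R
def snap(n,f=None):
    s=robot.snapshot(n); s['pixels']=np.array(s['pixels']); 
    if f: cv2.imwrite('pics/'+f,s['pixels'])
    return s
def ray(s,u,v):
    E=np.array(s['extrinsics']); d=np.array([(u-s['cx'])/s['fx'],(v-s['cy'])/s['fy'],1.])
    return -E[:3,:3].T@E[:3,3], E[:3,:3].T@d
def onz(s,u,v,z):
    o,d=ray(s,u,v); return o+d*(z-o[2])/d[2]
def proj(s,p):
    E=np.array(s['extrinsics']); q=E[:3,:3]@np.array(p)+E[:3,3]
    return np.array([s['fx']*q[0]/q[2]+s['cx'],s['fy']*q[1]/q[2]+s['cy']])
def down(a):  # tool z down, tool y (closing) along world angle a
    y=np.array([np.cos(a),np.sin(a),0]); z=np.array([0,0,-1.]); x=np.cross(y,z)
    return R.from_matrix(np.c_[x,y,z]).as_quat()
E
python3 - <<'E'
from h import *
a=snap('scene');b=snap('top')
import pickle;pickle.dump((a,b),open('s0.pkl','wb'))
for n,s in(('s',a),('t',b)):
    cv2.imwrite(f'pics/{n}0.png',cv2.resize(s['pixels'],(800,600),interpolation=cv2.INTER_CUBIC))
    o,_=ray(s,0,0);print(n,o.round(3),s['fx'],s['cx'],s['cy'])
o=robot.get_obs();print(o['clock'],o['orientation'],o['ee_pos'],o['ft_force'])
E
```

```text
pics
s [0.892 0.622 0.795] 406.6652148841403 256.20818690158904 190.7273533662241
t [0.393 0.011 1.1  ] 402.3271707097992 253.30014427831665 189.4946047747101
0.1 [ 1.27043008e-01  9.91897051e-01 -5.58898585e-04 -3.40646476e-05] [0.15744388 0.60447905 0.20490136] [-0.07916341  0.53638759  0.91761819]
```

View pics/s0.png

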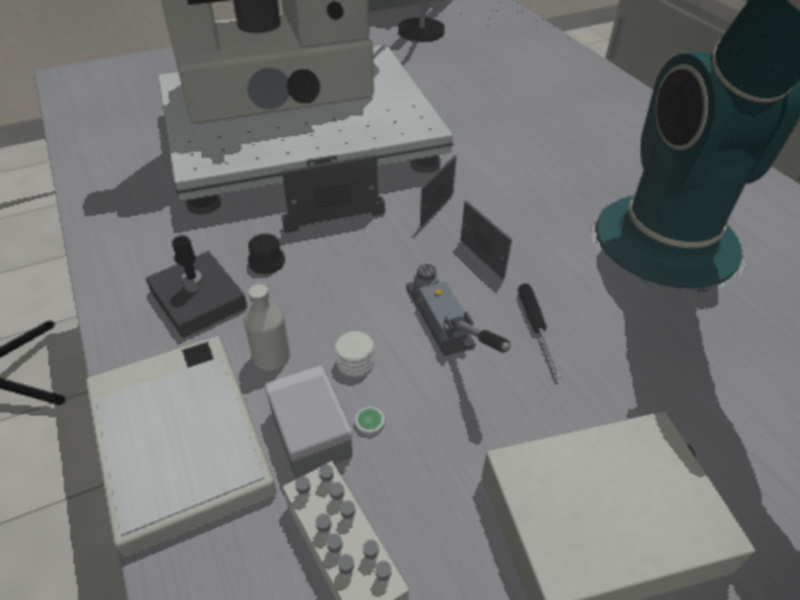

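View pics/t0.png

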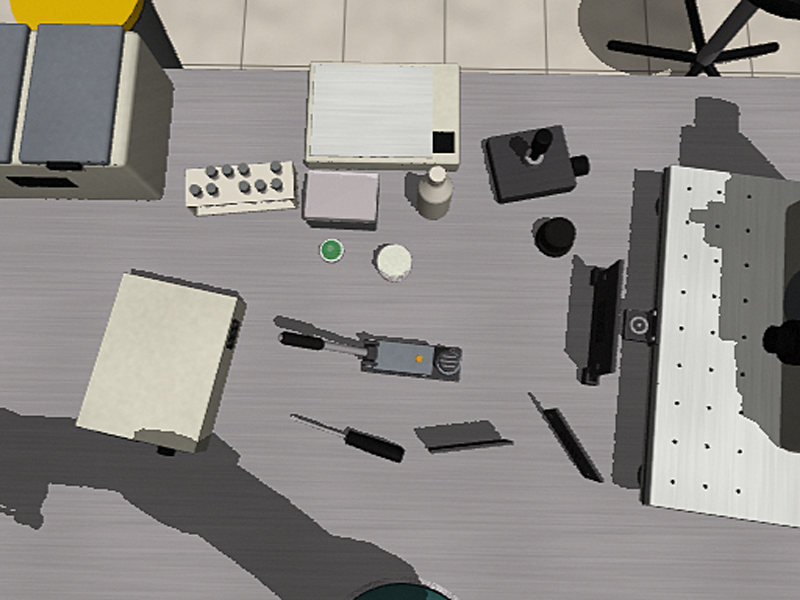

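Run:
```python
from h import *
import pickle
a,b=pickle.load(open('s0.pkl','rb'))
P=b['pixels']
def crop(r,k):
    x0,x1,y0,y1=r
    return cv2.resize(P[y0:y1,x0:x1],None,fx=k,fy=k,interpolation=cv2.INTER_CUBIC)
A=crop((350,430,155,255),4); B=crop((40,170,165,295),3); C=crop((170,300,195,250),3)
W=np.zeros((600,800,3),np.uint8)
W[:400,:320]=A; W[:390,330:720]=B; W[410:575,330:720]=C
cv2.imwrite('pics/c1.png',W)
k=.64
for n,u,v,z in [('tab',638,325,.072),('box TL',130,272,.074),('TR',240,295,.074),('BL',78,427,.074),('BR',197,452,.074),('cov a',615,262,.133),('cov b',592,380,.133),('sad',448,361,.053),('dot',419,358,.044),('hg',300,342,.12)]:
    print(n,onz(b,u*k,v*k,z).round(3))
```

```text
tab [ 0.558 -0.38   0.072]
box TL [0.632 0.468 0.074]
TR [0.596 0.28  0.074]
BL [0.375 0.525 0.074]
BR [0.34  0.331 0.074]
cov a [ 0.649 -0.326  0.133]
cov b [ 0.462 -0.282  0.133]
sad [ 0.495 -0.068  0.053]
dot [ 0.5   -0.02   0.044]
hg [0.513 0.169 0.12 ]
```

View pics/c1.png

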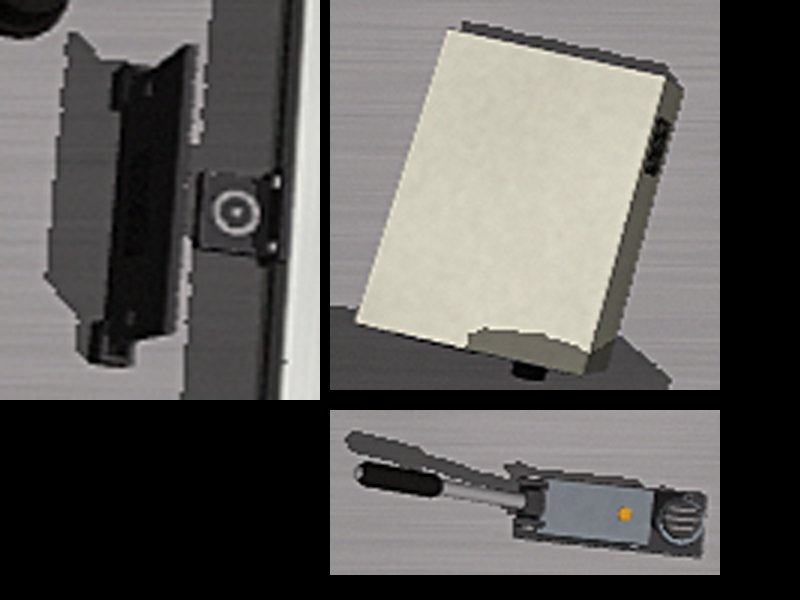

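Look-alikes: (800×600 top view) cover – three plates: in channels (600,320), small (463,437), small (570,440) → the channelled, largest one (~180 mm). Controller – cream box (160,360), 260×195 mm by measurement, knob on its lower end, vents on its right side; the other box (385,115) is ~250×170 with a silver pan → the left box. Jack – only (410,355). Lift tab with ring (638,325); the other dark box (530,160) is a bystander-like stand. Puck (555,237).

Run:
```python
from h import *
import pickle
a,b=pickle.load(open('s0.pkl','rb'))
ca,cb=onz(b,399.2,166.2,.133),onz(b,394.2,238.7,.133)
c=(ca+cb)/2;d=ca-cb;print(ca,cb,np.degrees(np.arctan2(d[1],d[0])),np.linalg.norm(d))
robot.move_ptp([c[0],c[1]+.03,.33],down(np.radians(86)))
s=snap('wrist','w1.png');pickle.dump(s,open('w1.pkl','wb'))
o=robot.get_obs();print(o['clock'],o['ee_pos'],o['joints'],o['ft_force'])
```

```text
[ 0.65260748 -0.33998484  0.133     ] [ 0.4735568  -0.31891975  0.133     ] -6.709934421749654 0.18028556406798943
3.6333 [ 0.56336949 -0.29897863  0.32985758] [-0.31194839  0.61887774  1.22022822  1.44012623 -0.5789576   1.47948718
  2.39821176] [-0.3964373  -0.14277968 -0.20861187]
```

View pics/w1.png

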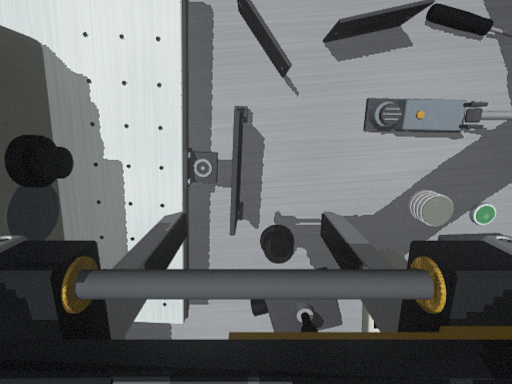

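Run:
```python
from h import *
import pickle
s=pickle.load(open('w1.pkl','rb'));P=s['pixels']
g=P.mean(2).astype(int)
for v in (108,112,125,140,155,180,200,215,228,231,234): print(v,g[v,226:254])
print('col',g[98:112,237],g[225:240,234])
print('cam',ray(s,0,0)[0].round(3), 'ring',onz(s,203,168,.072).round(4))
# ring centroid
roi=g[155:182,190:216]; m=(roi>110)&(roi<256); print(np.argwhere(m).mean(0)+[155,190], m.sum())
robot.move_j([.45,.6,0,1.5,0,1.05,2.0]); o=robot.get_obs();print(o['clock'],o['ee_pos'],o['orientation'])
y=R.from_quat(o['orientation']).as_matrix();print(y.round(2))
```

```text
108 [159 157 157 158 158 155 161 155 111  83  92  54  61  69  68  65  63  64
  81  90  84  91 152 149 162 161 161 161]
112 [154 158 157 158 157 153 162 149  82  82  79  82  81  63  43  51  56  56
  67  88  83  76  94 100  89 103 139 143]
125 [165 168 164 162 165 166 160 119  74  81  77  81  73  40  42  37  53  87
  94  97  95  94  95  94  93  91 111 162]
140 [160 158 160 158 165 166 154  81  79  77  81  77  58  41  42  43  66  96
  94  94  90  95  93  90  96  95  98  94]
155 [155 159 155 158 158 153 114  74  80  75  74  66  33  39  31  59  95  94
  95  95  93  95  95  92  90  95  92  93]
180 [93 95 93 93 92 78 80 80 77 76 61 38 35 39 62 96 96 92 92 91 94 99 95 94
 92 93 91 93]
200 [155 153 155 156 147  73  77  78  79  64  42  34  30  58  91  94  93  92
  90  90  89  90  92  91  89  90  94  92]
215 [155 158 156 151  96  75  84  78  75  56  41  46  54  48  50  48  60  93
  92  92  88  90  91  90  92  90  92  88]
228 [155 155 157 145  72  83  82  76  59  65 141 160 151 155 156 162 156 158
 157 159 157 160 158 161 161 163 160 160]
231 [157 157 160 148  71  79  83  77  58  94 159 157 157 155 157 155 154 158
 157 158 154 157 154 153 155 158 155 155]
234 [155 159 154 127  86  72  71  71  90 142 160 154 155 154 155 154 155 159
 157 156 155 156 155 156 158 157 157 158]
col [156 160 162 160 158 160 165 147  82  78  54  46  63  80] [ 64  65  63  59  58  59  58  67  72  90 127 163 158 155 156]
cam [ 0.496 -0.295  0.511] ring [ 0.5581 -0.3809  0.072 ]
[167.39263804 202.44171779] 163
5.0583 [ 0.60424896 -0.32623394  0.13244824] [ 0.0104944   0.9999354   0.00167527 -0.00403315]
[[-1.    0.02 -0.01]
 [ 0.02  1.    0.  ]
 [ 0.01  0.   -1.  ]]
```

```bash
cat >> h.py <<'E'
def st():
    o=robot.get_obs(); print(round(o['clock'],2),np.round(o['ee_pos'],4),np.round(o['joints'],2),'F',np.round(o['ft_force'],1),'g',round(float(o['grip_width']),3),np.round(o['finger_force'],1))
E
python3 - <<'E'
from h import *
import pickle
s=pickle.load(open('w1.pkl','rb'))
st()
v=np.array([125,155,180,200,215,231]);l=np.array([232.9,231.9,230.9,230.5,230,229.4]);r=np.array([238.3,237.3,236.2,235.2,235,234.2])
p=np.polyfit(v,(l+r)/2,1)
A=onz(s,np.polyval(p,105.3),105.3,.133);B=onz(s,np.polyval(p,234.8),234.8,.133)
c=(A+B)/2;d=A-B
if d[0]<0:d=-d
ang=np.arctan2(d[1],d[0]);print('cover',A,B,c,np.degrees(ang),np.linalg.norm(d))
np.save('cov.npy',[*c,ang])
q=down(ang+np.pi/2)
e=np.array(robot.get_obs()['ee_pos'])
robot.servo_line([e[0],e[1],.16]); 
robot.servo_line([c[0],c[1],.16],q); st()
robot.servo_line([c[0],c[1],.106],q,.08);st()
robot.set_gripper(0);st()
E
```

```text
5.06 [ 0.6042 -0.3262  0.1324] [ 0.45  0.6   0.    1.5  -0.    1.05  2.  ] F [-0.5  0.2 -0.1] g 0.999 0.0
cover [ 0.46881787 -0.31530356  0.133     ] [ 0.65208002 -0.33759149  0.133     ] [ 0.56044895 -0.32644752  0.133     ] -6.934130395555225 0.18461248213672615
5.83 [ 0.5603 -0.3263  0.1598] [ 0.46  0.5   0.02  1.6  -0.01  1.05  1.94] F [-0.4 -0.2  0.3] g 1.001 0.0
6.66 [ 0.5607 -0.3265  0.1064] [ 0.46  0.56  0.02  1.63 -0.01  0.95  1.94] F [ 0.4 -0.   0.2] g 0.997 0.0
7.93 [ 0.5605 -0.3264  0.106 ] [ 0.46  0.56  0.02  1.64 -0.01  0.95  1.94] F [ 0.7 -0.2  0.2] g 0.084 30.0
```

Run:
```python
from h import *
import pickle
_,b=pickle.load(open('s0.pkl','rb'));g=b['pixels'].mean(2)
pts=[]
for v in range(196,276,3):
    u0=int(151.7-(v-190)*.266); w=g[v,u0-6:u0+7]; d=-np.diff(w)
    i=np.argmax(d[2:-2])+2; k=d[i-1:i+2].clip(0); pts.append((u0-6+i+.5+(k*[-1,0,1]).sum()/k.sum(),v))
pts=np.array(pts);p=np.polyfit(pts[:,1],pts[:,0],1);r=pts[:,0]-np.polyval(p,pts[:,1]);ok=abs(r)<1
p=np.polyfit(pts[ok,1],pts[ok,0],1);print(ok.sum(),r.std(),p)
A=onz(b,np.polyval(p,190),190,.074);B=onz(b,np.polyval(p,288),288,.074)
print(A,B,np.linalg.norm(A-B)); d=A-B;ang=np.arctan2(d[1],d[0]);print(np.degrees(ang))
# ends of top edge along the line, 2px inside the top
for v in list(range(184,196))+list(range(282,296)): print(v,int(g[v,int(np.polyval(p,v)-4)]),end=' ')
np.save('edge.npy',[*((A+B)/2),ang])
robot.servo_line([.5605,-.3264,.31],None,.2);st()
snap('top','t2.png')
```

```text
27 0.20089999304888695 [ -0.27897038 204.56996735]
[0.59252444 0.28516771 0.074     ] [0.34343309 0.33586184 0.074     ] 0.25419755660125193
-11.503517063213161
184 156 185 172 186 64 187 65 188 69 189 101 190 221 191 199 192 195 193 196 194 194 195 195 282 106 283 106 284 106 285 107 286 106 287 110 288 107 289 43 290 77 291 71 292 77 293 73 294 77 295 74 9.1 [ 0.5601 -0.3262  0.3088] [ 0.46  0.39  0.03  1.42 -0.01  1.33  1.94] F [ 0.3 -1.  -3.4] g 0.081 30.0
```

```bash
cat > place.py <<'E'
from h import *
e=np.load('edge.npy');M=e[:3].copy();M[2]=0;an=e[3];th=.25
n=np.array([-np.sin(an),np.cos(an),0]);z=np.array([0,0,1.])
up=n*np.sin(th)+z*np.cos(th);N=n*np.cos(th)-z*np.sin(th)
def tcp(gap,h,L=.103):
    c=M-n*(gap+(.074-h)*np.tan(th))+z*h
    return c-.004*N+L*up
q=R.from_matrix(np.c_[np.cross(N,-up),N,-up]).as_quat()
E
python3 - <<'E'
from place import *
print(tcp(.005,.003))
robot.move_ptp(tcp(.03,.19),q);st()
snap('top','t3.png');w=snap('wrist','w3.png')
E
```

```text
[0.46767517 0.30902303 0.1037876 ]
11.53 [0.4729 0.3305 0.2907] [-0.38  0.43 -0.51  1.47  0.32  1.52  0.44] F [ 0.9 -1.1 -1.8] g 0.084 30.0
```

View pics/w3.png

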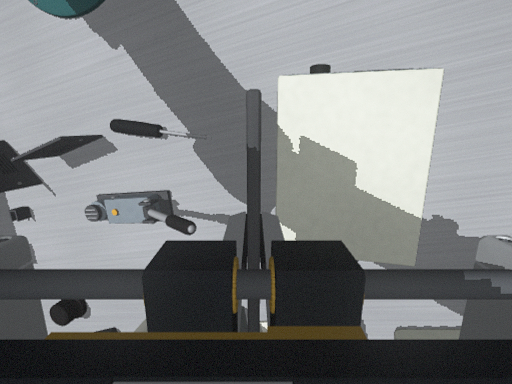

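Run:
```python
from place import *
robot.servo_line(tcp(.03,.02),q,.15);st()
robot.servo_line(tcp(.006,.004),q,.06);st()
a=tcp(.006,.004)
for h in (.002,.0,-.002):
    robot.servo_line(tcp(.006,h),q,.03)
    f=robot.get_obs()['ft_force'];print(h,np.round(f,1))
    if f[2]>3: break
for g in (.004,.002,0.,-.002):
    f0=robot.get_obs()['ft_force']
    robot.servo_line(tcp(g,h),q,.03); f=robot.get_obs()['ft_force'];print(g,np.round(f,1))
    if abs((f-f0)@n)>2: break
snap('top','t4.png');snap('wrist','w4.png');st()
```

```text
12.94 [0.4639 0.2893 0.1215] [-0.35  0.53 -0.48  1.73  0.4   1.18  0.38] F [ 0.5 -0.4 -2.3] g 0.086 30.0
13.52 [0.4674 0.3084 0.1046] [-0.38  0.58 -0.47  1.7   0.42  1.17  0.35] F [-0.5  1.  -3. ] g 0.085 30.0
0.002 [-0.4  0.3 -2.3]
0.0 [ 0.7  0.2 -2.7]
-0.002 [-4.1  2.3 18.5]
0.004 [-2.6 -1.2 17.2]
14.62 [0.4679 0.309  0.1001] [-0.38  0.58 -0.47  1.71  0.42  1.16  0.34] F [-2.7 -1.5 15.8] g 0.083 30.1
```

Run:
```python
from place import *
robot.servo_line(tcp(.004,-.0008),q,.03);st()
for g in (.002,0.,-.002):
    f0=robot.get_obs()['ft_force']
    robot.servo_line(tcp(g,-.0008),q,.03); f=robot.get_obs()['ft_force'];print(g,np.round(f,1))
    if (f-f0)@n<-2: break
robot.set_gripper(.35);st()
robot.servo_line(np.array(robot.get_obs()['ee_pos'])+.07*up,q,.12);st()
robot.set_gripper(1.);robot.servo_line(np.array(robot.get_obs()['ee_pos'])+.1*z-.05*n,q,.2);st()
snap('top','t5.png');w=snap('wrist','w5.png')
s=snap('scene','s5.png')
import pickle;pickle.dump(w,open('w5.pkl','wb'))
W=np.zeros((384,800,3),np.uint8);W[:,:512]=w['pixels'];t=cv2.imread('pics/t5.png')[160:310,30:174];W[:300,512:800]=cv2.resize(t,None,fx=2,fy=2);cv2.imwrite('pics/c5.png',W)
```

```text
14.87 [0.4679 0.3093 0.1005] [-0.38  0.58 -0.47  1.7   0.42  1.16  0.34] F [-0.5  0.2  7.6] g 0.083 30.0
0.002 [-1.5 -3.1  7.6]
15.71 [0.4681 0.311  0.1   ] [-0.39  0.58 -0.47  1.7   0.42  1.17  0.34] F [ 0.6 -0.3  0.8] g 0.351 0.0
16.44 [0.4713 0.3276 0.1671] [-0.39  0.53 -0.49  1.62  0.38  1.3   0.37] F [ 0.8 -0.1 -0.7] g 0.352 0.0
18.19 [0.4613 0.2791 0.2669] [-0.31  0.37 -0.51  1.61  0.31  1.43  0.49] F [0.5 0.4 0.2] g 1.002 0.0
```

View pics/c5.png

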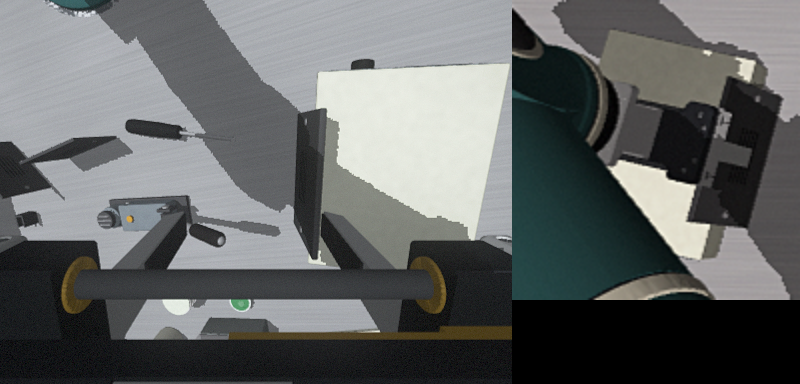

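Cover leans on the controller's vented side (plate between (305,108) and (318,258) overhanging the box's top edge, shadow on the box). Now the jack.

Run:
```python
from h import *
import pickle
robot.move_j([0.,.25,0,1.7,0,1.19,-.05]);st()
c=[.505,.01,.30]
robot.move_ptp(c,down(np.radians(-5.6)));st()
w=snap('wrist','w6.png');t=snap('top','t6.png');pickle.dump((w,t),open('w6.pkl','wb'))
```

```text
19.59 [ 0.5611 -0.0288  0.2675] [-0.    0.25 -0.    1.7   0.    1.19 -0.05] F [-0.4  0.4  0. ] g 0.997 0.0
20.0 [0.5049 0.0118 0.3006] [-0.06  0.12 -0.02  1.78  0.    1.24 -0.18] F [-0.5 -0.9  0.4] g 0.998 0.0
```

View pics/w6.png

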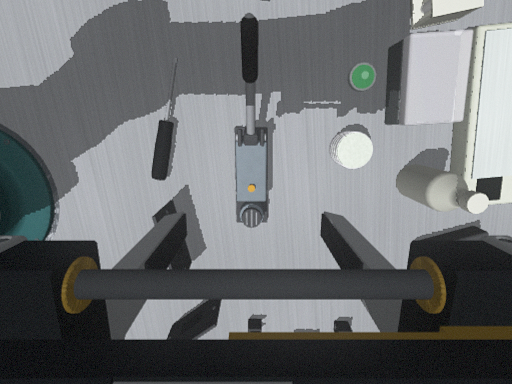

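Run:
```python
from h import *
import pickle
w,t=pickle.load(open('w6.pkl','rb'))
P=w['pixels'].astype(int)
m=((P[...,0]-P[...,2])>15)&(P[...,0]>60); m[:,:200]=0;m[:,300:]=0;m[235:]=0;m[:100]=0
m=m.astype(np.uint8)
n,L,S,C=cv2.connectedComponentsWithStats(m);i=1+np.argmax(S[1:,4]);print(S[i],C[i])
mm=cv2.morphologyEx((L==i).astype(np.uint8),cv2.MORPH_CLOSE,np.ones((7,7)))
c=cv2.findContours(mm,0,1)[0][0];r=cv2.minAreaRect(c);print(r)
bx=cv2.boxPoints(r);Q=np.array([onz(w,*p,.044)[:2] for p in bx]);print(Q.round(4)); print('c',Q.mean(0),[np.linalg.norm(Q[k]-Q[k-1]).round(4) for k in range(4)])
o=((P[...,2]-P[...,0])>60);o[:,:200]=0;o[:,300:]=0;o[235:]=0;o[:120]=0
print('dot',np.argwhere(o).mean(0)[::-1],onz(w,*np.argwhere(o).mean(0)[::-1],.044))
print('sad',onz(w,251.3,215,.053))
g=P.mean(2).astype(int)
print(g[215,234:270]);print(g[198:235,251])
for v in (140,150,160,170,180,190):print(v,g[v,228:278])
```

```text
[ 236  142   30   59 1569] [250.57743786 171.56405354]
((250.49996948242188, 170.99998474121094), (57.99999237060547, 28.999996185302734), 90.0)
[[ 0.481   0.0546]
 [ 0.5269  0.0503]
 [ 0.5189 -0.0449]
 [ 0.4707 -0.0404]]
c [0.49936106 0.00490027] [np.float64(0.0956), np.float64(0.0461), np.float64(0.0956), np.float64(0.0484)]
dot [250.95238095 187.83333333] [ 0.49752167 -0.02197394  0.044     ]
sad [ 0.49394849 -0.06599401  0.053     ]
[180 173 143  93  89 106 160 141  74  94  96 114 160 130  93  90 109 157
 131  91  94 120 175 107  93  92  90  70  96 107  90  91  92  80 124 186]
[152 153 145 104  66  84 113  93  88  62  59 105 145 158 153 151 160 157
 159 157 157 160 158 154 158 161 156 158 141 126 166 176 173 174 171 174
 173]
140 [177 176 176 175 176 174 160 106 129 138  89  96  84  60  62  69  79  85
  82  86  85  85  85  87  87  87  87  86  83  70  65  66  68  94  89  82
  89 132  74  82 105 107 101 106 129 189 180 174 176 179]
150 [176 177 176 176 175 178 160 107 152 157 158 152 156 155 155 155 157 154
 155 154 157 155 156 153 150 155 154 153 156 158 152 154 154 153 156 157
 1
[... 187 characters left out ...]
50 152 153 152 155
 152 130  93  77 108 110 108 100 122 186 183 180 177 175]
170 [179 178 178 179 180 179 170 142 123 151 155 158 153 155 154 157 156 155
 152 154 152 152 154 152 151 155 153 157 154 155 157 156 156 151 152 155
 153 132  81  78 107 108 109 104 125 180 181 178 179 176]
180 [176 179 178 178 176 176 181 163 104 153 159 153 154 153 152 155 153 151
 151 151 150 153 152 155 152 154 152 153 150 152 152 150 151 152 150 149
 148 127  79  91 109 110 105 107 128 183 178 182 181 178]
190 [179 178 176 178 177 175 173 141 100 144 154 157 156 155 153 151 155 156
 153 152 158 156 157 154 154 156 158 154 151 153 150 151 152 152 151 151
 149 127  86 100 112 151 186 184 185 177 175 177 178 178]
```

```bash
cat > jk.py <<'E'
from h import *
LP=np.array([.558,-.3808,0]); aj=np.radians(-96.9); jx=np.array([np.cos(aj),np.sin(aj),0])
qj=down(np.radians(-6.9))
def jt(back,z): 
    p=LP-jx*(.0715+back); p[2]=z; return p
E
python3 - <<'E'
from jk import *
import pickle
q=down(np.radians(-5.2)); p=[.4995,.0045]
robot.servo_line([*p,.08],q,.25)
robot.servo_line([*p,.0145],q,.1);st()
robot.set_gripper(0);st()
robot.servo_line([*p,.05],q,.15);st()
robot.servo_line(jt(.09,.05),qj,.2);st()
w=snap('wrist','w7.png');t=snap('top','t7.png');s=snap('scene','s7.png');pickle.dump((w,t,s),open('w7.pkl','wb'))
W=np.zeros((384,800,3),np.uint8);W[:,:512]=w['pixels'];T=s['pixels'][80:260,90:270];W[:288,512:800]=cv2.resize(T,(288,288));cv2.imwrite('pics/c7.png',W)
E
```

```text
21.94 [0.4999 0.0045 0.015 ] [-0.05  0.48 -0.02  2.06  0.02  0.61 -0.18] F [ 0.2 -0.3  0. ] g 0.997 0.0
22.69 [0.4997 0.0045 0.0146] [-0.05  0.48 -0.02  2.06  0.02  0.61 -0.18] F [ 2.4 -0.6 -0.6] g 0.532 30.0
23.07 [0.4993 0.0045 0.0497] [-0.05  0.42 -0.02  2.04  0.01  0.68 -0.17] F [-0.5 -0.3 -8.2] g 0.528 30.0
24.42 [ 0.5773 -0.2191  0.0499] [ 0.3   0.58  0.02  1.75 -0.02  0.81  0.21] F [-0.2  0.1 -7.5] g 0.528 30.0
```

View pics/c7.png

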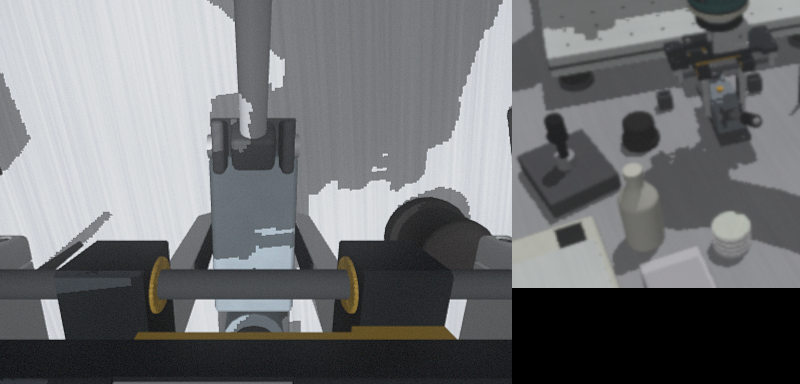

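Run:
```python
from jk import *
import pickle
robot.servo_line(jt(.085,.0175),qj,.12);st()
robot.servo_line(jt(.0,.0175),qj,.08);st()
for z in (.0155,.0145,.0138):
    robot.servo_line(jt(0,z),qj,.03);f=robot.get_obs()['ft_force'];print(z,np.round(f,1))
    if f[2]>0: break
w=snap('wrist','w8.png');t=snap('top','t8.png');s=snap('scene','s8.png');pickle.dump((w,t,s),open('w8.pkl','wb'))
print('dot', end=' ')
P=w['pixels'].astype(int);o=((P[...,2]-P[...,0])>60);o[:, :200]=0;o[:,300:]=0;print(o[:300].sum())
W=np.zeros((384,800,3),np.uint8);W[:,:512]=w['pixels'];T=s['pixels'][70:190,130:300];W[:203,512:800]=cv2.resize(T,(288,203));cv2.imwrite('pics/c8.png',W)
st()
```

```text
24.99 [ 0.5766 -0.2253  0.0173] [ 0.31  0.63  0.02  1.75 -0.02  0.75  0.22] F [-0.1  0.2 -7.6] g 0.528 30.0
26.21 [ 0.5668 -0.3091  0.0175] [ 0.43  0.67  0.02  1.68 -0.02  0.79  0.35] F [ 0.5 -0.2 -7.7] g 0.535 30.0
0.0155 [-0.3 -0.1 -8. ]
0.0145 [ 0.6  0.8 -6.8]
0.0138 [-4.9  3.3  4.9]
dot 0
27.11 [ 0.5667 -0.3098  0.0145] [ 0.44  0.67  0.02  1.68 -0.02  0.78  0.35] F [-4.4  2.1  5.9] g 0.529 30.0
```

View pics/c8.png

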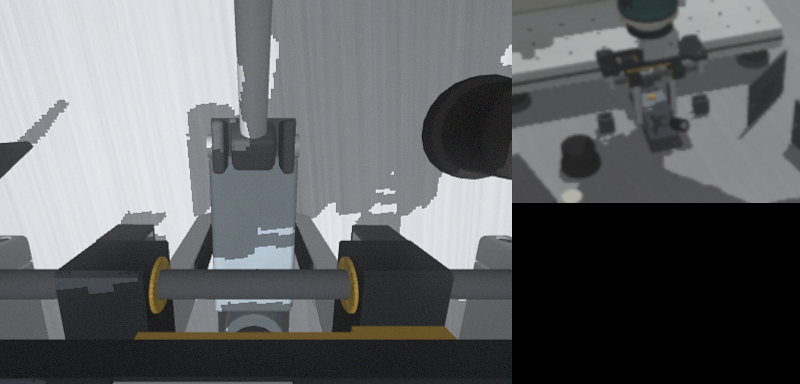

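Run:
```python
from jk import *
import pickle
robot.set_gripper(.8);st()
robot.servo_line(jt(0,.10),qj,.12)
# back off over the handle, up
robot.servo_line(jt(.05,.30),qj,.25);st()
w=snap('wrist','w9.png');t=snap('top','t9.png');pickle.dump((w,t),open('w9.pkl','wb'))
P=w['pixels'].astype(int)
o=((P[...,2]-P[...,0])>60);o[:,:200]=0;o[:,300:]=0;o[300:]=0
d=np.argwhere(o).mean(0)[::-1];D=onz(w,*d,.044);print('dot',o.sum(),d,D,'saddle est',D+jx*.0447,'proj LP',proj(w,[.558,-.3808,.072]))
```

```text
27.7 [ 0.5666 -0.3098  0.0138] [ 0.44  0.68  0.02  1.68 -0.02  0.78  0.35] F [ 0.  -0.6 -0.5] g 0.799 0.0
29.54 [ 0.572  -0.2603  0.2983] [ 0.36  0.36  0.02  1.49 -0.01  1.3   0.26] F [ 0.  -0.6 -0.6] g 0.801 0.0
dot 43 [253.93023256 212.72093023] [ 0.56267449 -0.33636535  0.044     ] saddle est [ 0.55730437 -0.38074161  0.044     ] proj LP [254.34709726 244.44931112]
```

View pics/w9.png

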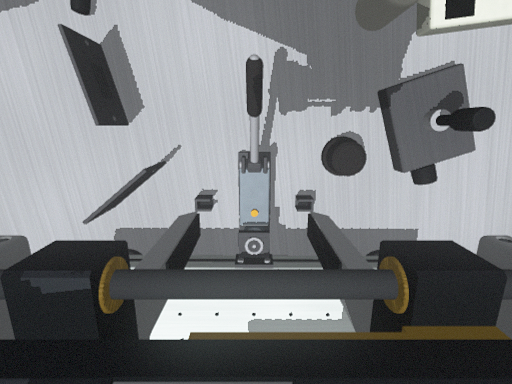

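Ring at (253.5,245) agrees with the predicted lift point (254,244); the jack is in line, dot at (254,213), handle up at (254,85). Now pumping.

```bash
cat > pump.py <<'E'
from jk import *
def hp(phi,s=.128,dz=0.):
    x=s*np.cos(phi)-.010*np.sin(phi)-.008
    p=LP-jx*(.132+x); p[2]=.053+s*np.sin(phi)+.010*np.cos(phi)+dz; return p
E
python3 - <<'E'
from pump import *
robot.set_gripper(0)
robot.servo_line(hp(.61,dz=.06),qj,.2);st()
robot.servo_line(hp(.61,dz=.006),qj,.1);st()
for phi in np.arange(.61,.09,-.1):
    robot.servo_line(hp(phi),qj,.05)
    o=robot.get_obs();f=o['ft_force'];print(round(phi,2),np.round(f,1),np.round(o['ee_pos'],4),hp(phi).round(4))
    if f[2]>30 or np.hypot(f[0],f[1])>15: break
t=snap('top','t10.png');s=snap('scene','s10.png')
cv2.imwrite('pics/c10.png',cv2.resize(s['pixels'][60:230,110:310],None,fx=4,fy=3.5))
E
```

```text
31.71 [ 0.5851 -0.1604  0.1954] [ 0.23  0.39 -0.02  1.67  0.01  1.07  0.09] F [ 0.1 -0.2  0.1] g 0.004 0.0
32.4 [ 0.5851 -0.1595  0.141 ] [ 0.23  0.45 -0.02  1.72  0.01  0.97  0.09] F [-0.1 -0.8  0.6] g 0.005 0.0
0.61 [ 0.4 -0.5  0.8] [ 0.5849 -0.1593  0.1346] [ 0.5848 -0.1592  0.1345]
0.51 [-0.2 -1.1  0.3] [ 0.5856 -0.1513  0.1239] [ 0.5857 -0.1516  0.1242]
0.41 [-0.2 -0.8  0.4] [ 0.5864 -0.1449  0.1129] [ 0.5865 -0.1451  0.1132]
0.31 [-2.7 -4.  13.5] [ 0.5877 -0.1402  0.1019] [ 0.5872 -0.1397  0.1016]
0.21 [-2.6 -4.6 14.7] [ 0.5882 -0.136   0.0898] [ 0.5877 -0.1355  0.0895]
0.11 [-3.4 -2.8 14.8] [ 0.5885 -0.133   0.0774] [ 0.588  -0.1325  0.077 ]
```

Run:
```python
from pump import *
for phi,dz in [(.05,0),(.01,0),(.01,-.001),(.01,-.002),(.01,-.003)]:
    robot.servo_line(hp(phi,dz=dz),qj,.04)
    o=robot.get_obs();f=o['ft_force'];print(phi,dz,np.round(f,1),np.round(o['ee_pos'],4),hp(phi,dz=dz).round(4))
    if f[2]>24: break
robot.pause(.3);st()
t=snap('top','t10.png');s=snap('scene','s10.png');w=snap('wrist','w10.png')
W=np.zeros((600,800,3),np.uint8);W[:300,:400]=cv2.resize(w['pixels'],(400,300));W[:300,400:]=cv2.resize(s['pixels'][80:200,130:290],(400,300));T=t['pixels']
W[300:,:400]=cv2.resize(T[150:300,30:230],(400,300));W[300:,400:]=cv2.resize(T[130:280,280:480],(400,300));cv2.imwrite('pics/c10.png',W)
```

```text
0.05 0 [-3.7 -3.4 15.4] [ 0.5887 -0.1318  0.0698] [ 0.5882 -0.1313  0.0694]
0.01 0 [-4.  -3.  16.7] [ 0.5888 -0.1313  0.0648] [ 0.5883 -0.1307  0.0643]
0.01 -0.001 [-4.  -3.1 18.3] [ 0.5888 -0.1312  0.0641] [ 0.5883 -0.1307  0.0633]
0.01 -0.002 [-6.7 -1.4 25.6] [ 0.5889 -0.1312  0.0634] [ 0.5883 -0.1307  0.0623]
36.23 [ 0.5889 -0.1312  0.0634] [ 0.19  0.54 -0.03  1.78  0.02  0.82  0.03] F [-7.  -1.4 25.3] g 0.004 12.5
```

View pics/c10.png

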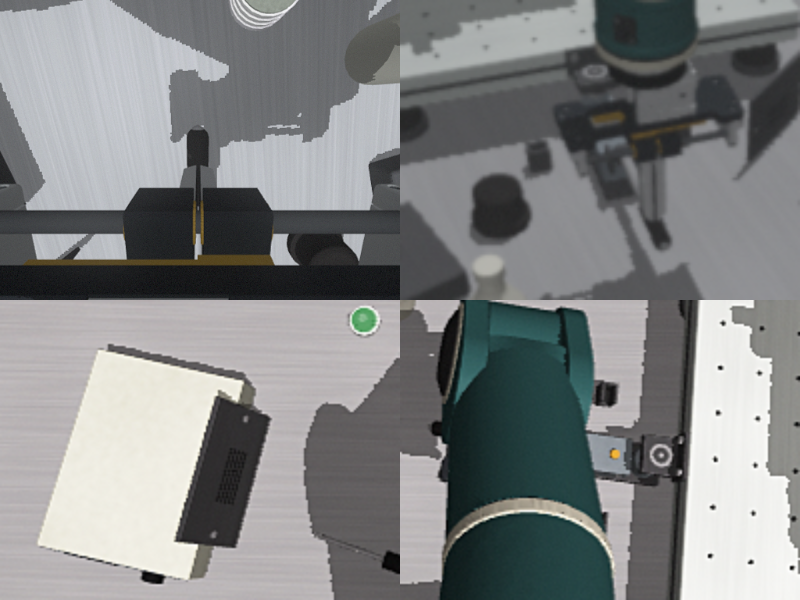

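The handle is level at its stop, the cover still leans on the controller, and the jack lies under the ringed tab. A quick check for drift, then I hand in.

Run:
```python
from pump import *
t=snap('top');P=t['pixels'].astype(int)
o=((P[...,2]-P[...,0])>60);o[:,:340]=0;o[:,460:]=0;o[:150]=0;o[260:]=0
d=np.argwhere(o).mean(0)[::-1];D=onz(t,*d,.044);S=D+jx*.0447;print(o.sum(),D.round(4),S.round(4))
g=P.mean(2)
c=proj(t,[.558,-.3808,.082]).round().astype(int);r=g[c[1]-9:c[1]+10,c[0]-9:c[0]+10];k=np.argwhere(r>130);print('ring',onz(t,*(k.mean(0)[::-1]+c-9),.082).round(4),len(k));st()
if np.linalg.norm(S[:2]-LP[:2])<.008: print(robot.job_done())
```

```text
20 [ 0.565  -0.3346  0.044 ] [ 0.5597 -0.379   0.044 ]
ring [ 0.5577 -0.3815  0.082 ] 63
36.42 [ 0.5889 -0.1312  0.0634] [ 0.19  0.54 -0.03  1.78  0.02  0.82  0.03] F [-6.5 -1.2 24.9] g 0.003 12.5
the job is handed in; nothing more can be done
None
```

I handed the job in at 36.4 s: the cover leans on the controller, the jack's saddle sits about 3 mm from the lift point, and the arm holds the handle down at its stop with about 25 N; I judged the platform's lift from the handle position and force rather than measuring its height, and no verdict was returned.

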